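# Restock the coffee corner: pods to their trays, cups onto the sprung cup lift

### The arm

A 7-joint arm with a two-finger parallel gripper is mounted at the origin on a cart in front of the work surface, level with it; the furniture and walls round the work are solid. World frame = base frame: x ahead of the robot, y to its left, z up, the work surface at z = 0. Lengths are in m, angles in rad, forces in N, time in s.
With the tool pointing down it reaches from about 0.35 to 0.9 m from the base axis. Payload 8.1 kg.
Tool frame: the origin (TCP) lies midway between the tips of the shut fingers; the grasp point (between the pads) lies 19 mm behind it; z points along the fingers, y is the line along which they close (so a half turn about z gives the same grasp; the last joint's range is limited). The gripper opens to 92 mm and grips with 3 to 60 N. Pads are 19 mm wide; open, the fingers measure 130 mm over their backs; the gripper's body (75 mm by 190 mm) begins 47 mm behind the grasp point.
Start: joints at [1.112, 0.434, 0.025, 1.573, -0.012, 1.134, -0.075], TCP at [0.218, -0.586, 0.205] pointing down, gripper open.
Joint ranges: [-2.62, 2.62], [-0.44, 2.09], [-1.27, 1.32], [0.08, 2.57], [-1.32, 4.46], [0.12, 2], [-2.74, 2.74]. Speed limits (rad/s): [2.22, 2.22, 3.01, 3.01, 3.14, 3.14, 3.14].

### API

Orientations are given as [roll, pitch, yaw] about the fixed x, y, z axes, in that order (R = Rz(yaw) Ry(pitch) Rx(roll)).
In Python, from plant import ctrl, vision gives the robot as it stands. The module is installed in compiled form; this text tells all that it offers.
- The arm moves only by the shell command python3 -m creep 'ROWS' [FORCE]. ROWS is a JSON list of rows, 1 to 20 of them, each an object with the fields jaw (the finger opening in m), sx, sy, sz (the shift in shares of the most that a row can go, 1 being 50 mm), rz (a turn about the tool's z in fractions of the full range, 1 being pi/2 rad); a field left out counts as zero (the opening has to be given); each row shifts and turns the commanded pose from where the row before left it, along the tool's axes as they then stand; what a row does not reach is not made up. A row lasts 1/10 s, in which the tool goes at most 0.05 m and 0.15 rad, less where a joint would pass 70% of its speed; a pose out of reach is approached as far as the arm can. The fingers move at their own pace and stop on an object; FORCE is the grip in N (left out, the last holds). Time passes only in rows, so rows that do not move let the fingers close. It prints the time, the measured TCP pose, the force, the opening and the grip force at its end. A shift or turn number past 1, either way, is cut back to 1. Input that does not fit is refused with a message, and nothing moves.
- ctrl.read_state(): the state, without advancing time (a new reading comes with each control period).
- vision.snapshot(name): name is "side" or "top"; returns a dict with "frame" (420x560x3 uint8, red, green, blue), "fx", "fy", "cx", "cy" (pixels), "k1" (the pictures are not rectified: a ray, as slopes to the right and down, at radius r is drawn at 1 + k1 r^2 times it, then the intrinsics apply), "position" and "orientation" of the camera in the world. Camera axes: x right, y up, looking along -z (the intrinsics and any distortion apply to the point x, -y, -z); pixel columns grow to the right and rows downward; lengths in m; the calibration is good to about 2 mm. A picture is of the moment at which its call begins. There is no depth.
- ctrl.job_done(): hands the job in; it is judged then, once.
The state is a dict: "time_s": time; "joints": joint angles; "joint_velocities": joint speeds; "joint_efforts": joint torques, N m; "tcp_pos": TCP position; "tcp_rot": TCP orientation; "ft_force": force on the tool from outside, world axes, zero at the start; "wrist_torque": the same for the moment, N m; "width": finger opening in m; "gripper_force": force on a finger pad.
Only numpy, scipy, OpenCV 4.12 (cv2) and the standard library are available. Lean on these libraries where they do the work, as an engineer would, in place of code of your own. Each camera call takes 0.05 s, during which the arm holds its last target. There are 200 camera calls.

### The job

Restock the coffee corner: stand each loose pod upright in the empty recess of the tray that already holds a pod with the same lid colour. Stack the two espresso cups upright on the sprung cup lift, the white one below and the blue one, which is wanted next, nested on top of it. Leave the soap bottle where it stands.

Things in the scene. Friction and masses are not known exactly. Their poses are not given: they have to be found in the camera images.
- red_pod: Loose single-serve coffee pod with a dark red foil lid, standing upright on the worktop: white tapered plastic body, 44 mm tall, 51 mm across the lid flange at the very top, about 37 mm across the foot, 13 g. Take it from above across the flange. Origin: centre of its underside; z up.
- blue_pod: Loose single-serve coffee pod with a navy blue foil lid, standing upright on the worktop: white tapered plastic body, 44 mm tall, 51 mm across the lid flange at the very top, about 37 mm across the foot, 13 g. Take it from above across the flange. Origin: centre of its underside; z up.
- green_pod: Loose single-serve coffee pod with a dark green foil lid, standing upright on the worktop: white tapered plastic body, 44 mm tall, 51 mm across the lid flange at the very top, about 37 mm across the foot, 13 g. Take it from above across the flange. Origin: centre of its underside; z up.
- red_tray: Fixed light-wood pod tray, 132 x 62 x 22 mm, two round recesses 50 mm wide, 16 mm deep (floor 6 mm above worktop): one empty, in the other a fixed pod with dark red lid, showing what the tray is for. Origin: on the worktop under the centre of the EMPTY recess. Its x axis points to the pod there, 64 mm away (top at 50 mm), so fingers closing along the tray's y axis clear it.
- blue_tray: Fixed light-wood pod tray, 132 x 62 x 22 mm, two round recesses 50 mm wide, 16 mm deep (floor 6 mm above worktop): one empty, in the other a fixed pod with navy blue lid, showing what the tray is for. Origin: on the worktop under the centre of the EMPTY recess. Its x axis points to the pod there, 64 mm away (top at 50 mm), so fingers closing along the tray's y axis clear it.
- green_tray: Fixed light-wood pod tray, 132 x 62 x 22 mm, two round recesses 50 mm wide, 16 mm deep (floor 6 mm above worktop): one empty, in the other a fixed pod with dark green lid, showing what the tray is for. Origin: on the worktop under the centre of the EMPTY recess. Its x axis points to the pod there, 64 mm away (top at 50 mm), so fingers closing along the tray's y axis clear it.
- white_cup: Loose handleless stacking espresso cup, white ceramic, upright, 58 mm tall, 62 mm across the rim, 59 mm lower down, wall 3.6 mm, about 160 g. Foot 43 mm wide, 8 mm high, bevelled shoulder above it: stacked, the foot drops 9 mm into the lower cup (opening 55 mm), so cups stand 49 mm apart. Take it from above across its outside. Origin: centre of its underside; z up.
- blue_cup: Loose handleless stacking espresso cup, blue ceramic, upright, 58 mm tall, 62 mm across the rim, 59 mm lower down, wall 3.6 mm, about 160 g. Foot 43 mm wide, 8 mm high, bevelled shoulder above it: stacked, the foot drops 9 mm into the lower cup (opening 55 mm), so cups stand 49 mm apart. Take it from above across its outside. Origin: centre of its underside; z up.
- cup_lift: Fixed cup lift: upright steel tube, black collar, 130 mm tall, 91 mm wide (base 108), mouth 78 mm wide. Its grey sprung platform lies 2 mm below the mouth when empty and sinks by 42 to 56 mm per cup (travel 112) within a second of release, so the top cup's rim stays about 7 mm above the mouth. Origin: centre of its underside on the tube's axis; z up.
- soap_bottle: Bystander: upright green and white bottle of dish soap, 39 x 65 x 206 mm, at the back near the sink. Origin: centre of its underside. To be left standing where it is.
There are look-alikes about, which are no part of the job. There is more than one size of the green_pod; the job needs the smaller.

How it is judged:
By the outcome, as a careful person would: the job done as asked, in the order asked, and still so for the second after the job is handed in, with the robot touching nothing.
It also fails if it takes over 138 s, if anything falls off the work surface, if the arm or the gripper's body presses on something with over 40 N, if the wrist force passes 120 N, or if a joint passes its speed limit or range.

## Working session

There is one attempt and no reset: what is moved stays moved. The work goes in short steps, Python scripts to look and compute and a shell command to move; the robot and the scene stay as the last step left them, time stands still between calls to the robot, and variables do not carry over. Pictures are saved under pics/ and viewed, at most 14 in all, crops included, and the job is handed in when it is done.

```bash
mkdir -p pics; ls; cat > h.py <<'E'
import numpy as np, cv2
from scipy.spatial.transform import Rotation as R
from plant import ctrl, vision
def snap(n,f=None):
    s=vision.snapshot(n)
    if f: cv2.imwrite('pics/'+f,s['frame'][:,:,::-1])
    return s
def rot(s):
    o=np.array(s['orientation'],float)
    return o if o.shape==(3,3) else R.from_euler('xyz',o).as_matrix() if o.size==3 else R.from_quat(o).as_matrix()
def ray(s,u,v):
    d=np.array([(u-s['cx'])/s['fx'],(v-s['cy'])/s['fy']]); q=d.copy()
    for _ in range(30): q=d/(1+s['k1']*(q@q))
    return np.array(s['position']),rot(s)@np.array([q[0],-q[1],-1.])
def onz(s,u,v,z):
    p,d=ray(s,u,v); return p+d*(z-p[2])/d[2]
def proj(s,P):
    c=rot(s).T@(np.array(P)-s['position']); q=np.array([c[0],-c[1]])/-c[2]
    q=q*(1+s['k1']*(q@q)); return q*[s['fx'],s['fy']]+[s['cx'],s['cy']]
def tri(a,ua,b,ub):
    p,d=ray(a,*ua);q,e=ray(b,*ub);d/=np.linalg.norm(d);e/=np.linalg.norm(e)
    t=np.linalg.lstsq(np.c_[d,-e],q-p,rcond=None)[0]
    x,y=p+t[0]*d,q+t[1]*e
    return (x+y)/2,np.linalg.norm(x-y)
E
python3 - <<'E'
from h import *
for n in('side','top'):
    s=snap(n,n+'1.png'); print({k:v for k,v in s.items() if k!='frame'})
print(ctrl.read_state())
E
```

```text
pics
{'fx': 477.3337307860787, 'fy': 477.3337307860787, 'cx': 279.7003812825657, 'cy': 205.32300882932603, 'k1': -0.1333681108592458, 'position': array([ 0.14512836, -0.95005305,  0.75487955]), 'orientation': array([ 9.65131656e-01,  1.37992577e-04, -2.97787178e-01])}
{'fx': 432.5790830978464, 'fy': 432.5790830978464, 'cx': 274.894603222054, 'cy': 211.12633682723543, 'k1': -0.009620449029400917, 'position': array([0.29006016, 0.03845577, 1.23117754]), 'orientation': array([ 0.14743067, -0.00243805, -1.58053266])}
{'time_s': 0.1, 'joints': array([ 1.11237972,  0.43516725,  0.02496059,  1.57396702, -0.01156931,
        1.1340007 , -0.07508915]), 'joint_velocities': array([ 0.00081778, -0.00214701,  0.00060833, -0.00241595,  0.0001952 ,
        0.00028669, -0.00032044]), 'joint_efforts': array([ 3.46297456e-03, -6.69136906e+01,  9.88002308e-01, -3.15145648e+01,
       -6.05409779e-02,  3.75006697e-02,  5.35102731e-05]), 'tcp_pos': array([ 0.21750528, -0.58543164,  0.20462978]), 'tcp_rot': array([-3.14020269e+00,  1.50037129e-04,  3.55783358e-01]), 'ft_force': array([-0.30371744,  0.57544341,  0.28556185]), 'wrist_torque': array([-0.00994182,  0.00717562, -0.01352737]), 'gripper_force': 0.0, 'width': 0.0918558056294163}
```

View pics/side1.png

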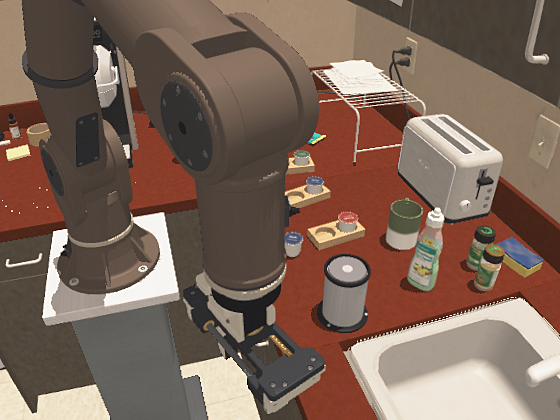

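View pics/top1.png

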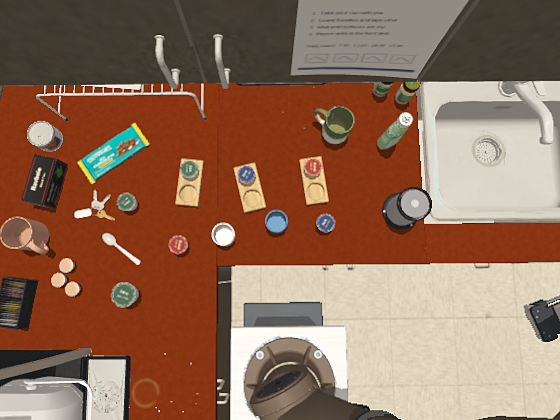

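The side view is mostly blocked by the arm: blue pod (292,243), red tray (335,233), lift (345,290), green mug (404,224), soap (428,250). In the top view the trays are green (189,182), blue (249,186) and red (313,180). The loose pods are red (178,244) and blue (326,223). The cups are white (223,235) and blue (276,222), and the lift mouth is about (413,202).

There are two green pod candidates, at (127,202) and (124,294). The one at (127,202) looks smaller, so I'll measure both and confirm in a crop.

```bash
python3 - <<'E'
from h import *
s=snap('top'); f=s['frame']
c=f[150:320,80:345]; cv2.imwrite('pics/crop1.png',cv2.resize(c,None,fx=3,fy=3,interpolation=cv2.INTER_CUBIC)[:,:,::-1])
hsv=cv2.cvtColor(f,cv2.COLOR_RGB2HSV); 
# not worktop: worktop = strongly saturated red/brown
b=f[225:232,245:255].reshape(-1,3).mean(0); print('worktop',b)
nm=((hsv[:,:,1]<150)|((hsv[:,:,0]>25)&(hsv[:,:,0]<165))).astype(np.uint8)
cv2.imwrite('pics/m.png',nm*255)
for n,(u,v) in dict(red=(178,244),blue=(326,223),g1=(127,202),g2=(124,294),wc=(223,235),bc=(276,222)).items():
    w=nm[v-22:v+23,u-22:u+23]
    cs,_=cv2.findContours(w,cv2.RETR_EXTERNAL,cv2.CHAIN_APPROX_NONE)
    k=max(cs,key=cv2.contourArea); (x,y),r=cv2.minEnclosingCircle(k); e=cv2.fitEllipse(k)
    print(n,x+u-22,y+v-22,'r',r,'ell',np.round(e,1).tolist() if 0 else e, 'world', onz(s,x+u-22,y+v-22,.044).round(3))
E
```

```text
worktop [134.62857143  51.          18.64285714]
red 177.95762634277344 244.5762710571289 r 10.05899429321289 ell ((21.939443588256836, 22.245651245117188), (18.75039291381836, 19.1086368560791), 102.67127990722656) world [0.376 0.301 0.044]
blue 325.63265228271484 222.27551078796387 r 10.010637283325195 ell ((21.39541244506836, 21.426664352416992), (18.562137603759766, 19.019956588745117), 134.3746337890625) world [ 0.434 -0.106  0.044]
g1 126.59813117980957 202.43925285339355 r 10.712536811828613 ell ((21.506223678588867, 21.72838020324707), (18.099702835083008, 20.697757720947266), 105.40506744384766) world [0.495 0.446 0.044]
g2 124.5 295.0 r 14.396280288696289 ell ((22.009647369384766, 22.234901428222656), (24.8045654296875, 27.418441772460938), 71.4183120727539) world [0.241 0.442 0.044]
wc 223.3571434020996 233.8571434020996 r 12.581467628479004 ell ((22.00064468383789, 20.976438522338867), (23.203716278076172, 24.432077407836914), 133.99069213867188) world [0.404 0.176 0.044]
bc 276.0 221.0 r 12.16562557220459 ell ((22.041074752807617, 21.016799926757812), (22.425443649291992, 23.800813674926758), 177.58497619628906) world [0.439 0.031 0.044]
```

View pics/crop1.png

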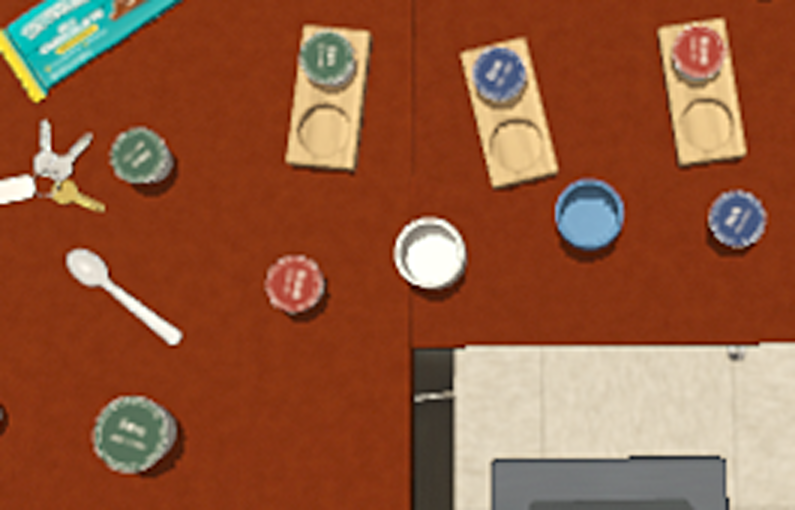

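The crop confirms it: the green pod at (127,202) is the same size as the red and blue pods (about 19 px), while the one at (124,294) is about 26 px. **The job needs (127,202).** Next I'll move the arm over the blue pod, which also clears the side view.

The rows are not in the units I measure in: shifts go in shares of 50 mm and turns go in shares of pi/2 rad. I convert before sending: -0.043 m is -0.86, -0.03 m is -0.6, 0.119 rad / 1.5708 = 0.0758.

```bash
python3 -m creep '[{"jaw":0.092, "sz":-0.6, "rz":0.0758}, {"jaw":0.092, "sz":-0.4, "rz":0.0758}, {"jaw":0.092, "rz":0.0751}, {"jaw":0.092, "sx":0.4, "sy":-0.86}, {"jaw":0.092, "sx":0.4, "sy":-0.86}, {"jaw":0.092, "sx":0.4, "sy":-0.86}, {"jaw":0.092, "sx":0.4, "sy":-0.86}, {"jaw":0.092, "sx":0.4, "sy":-0.86}, {"jaw":0.092, "sx":0.4, "sy":-0.86}, {"jaw":0.092, "sx":0.4, "sy":-0.86}, {"jaw":0.092, "sx":0.4, "sy":-0.86}, {"jaw":0.092, "sx":0.4, "sy":-0.86}, {"jaw":0.092, "sx":0.4, "sy":-0.86}, {"jaw":0.092, "sx":0.4, "sy":-0.86}]' 8
python3 - <<'E'
from h import *
print(ctrl.read_state()['joints'].round(2))
snap('side','side2.png'); snap('top','top2.png')
E
```

```text
time_s: 1.55
tcp_pos: [0.4382, -0.1111, 0.2554]
tcp_rot: [3.141, -0.0, -0.0]
ft_force: [1.2, -0.7, 0.5]
width: 0.0919
gripper_force: 0.0
[ 0.36  0.13 -0.26  1.88  0.03  1.14 -1.48]
```

View pics/side2.png

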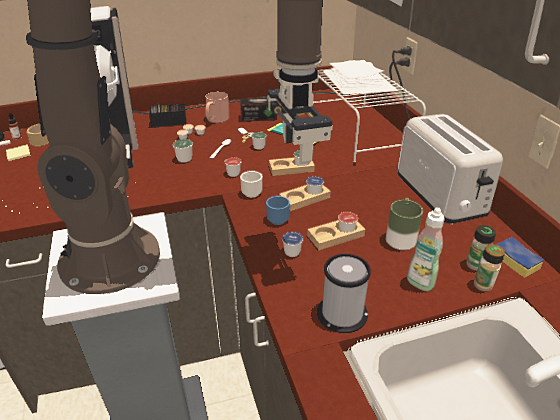

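Side view is now clear: lids red (233,161), blue (292,237) and green (259,135), white cup (251,180), blue cup (278,205), lift mouth (347,268), recesses at about (280,167), (293,196) and (322,235). I'll measure these across both views.

```bash
cat > m.py <<'E'
from h import *
S=snap('side');T=snap('top')
S['frame']=cv2.imread('pics/side2.png')[:,:,::-1].copy();T['frame']=cv2.imread('pics/top1.png')[:,:,::-1].copy()
def mask(s,c):
    h,S_,V=cv2.split(cv2.cvtColor(s['frame'],cv2.COLOR_RGB2HSV)); h=h.astype(int)
    r,g,b=[s['frame'][:,:,i].astype(int) for i in range(3)]
    if c=='red': m=((h>172)|(h<4))&(b>g-12)&(S_>90)&(r>95)&(b>35)
    if c=='blue': m=(h>100)&(h<130)&(S_>70)
    if c=='green': m=(h>60)&(h<95)&(S_>50)
    if c=='wood': m=(h>10)&(h<24)&(S_>50)&(S_<170)&(V>110)
    if c=='white': m=(S_<40)&(V>90)
    if c=='nonred': m=(S_<150)|((h>25)&(h<165))
    return m.astype(np.uint8)
def blob(s,c,u,v,w):
    m=mask(s,c)[v-w:v+w+1,u-w:u+w+1]
    cs,_=cv2.findContours(m,cv2.RETR_EXTERNAL,cv2.CHAIN_APPROX_NONE)
    k=max(cs,key=cv2.contourArea); return k.reshape(-1,2)+[u-w,v-w]
def cen(k): 
    k=cv2.convexHull(k.astype(np.int32)); m=cv2.moments(k); return np.array([m['m10'],m['m01']])/m['m00']
E
python3 - <<'E'
from m import *
L=dict(red=('red',(233,161),(178,244)),blue=('blue',(292,237),(326,223)),green=('green',(259,135),(127,202)),
 tred=('red',(347,218),(312,167)),tblue=('blue',(315,181),(247,173)))
for n,(c,a,b) in L.items():
    ka=blob(S,c,*a,11);kb=blob(T,c,*b,12); ca,cb=cen(ka),cen(kb)
    x,e=tri(S,ca,T,cb); print(n,ca.round(1),np.ptp(ka,0),cb.round(1),np.ptp(kb,0),x.round(4),'gap',e.round(4))
kb=cen(blob(T,'green',189,170,12));print('tgreen top',kb.round(1),onz(T,*kb,.05).round(4))
for n,c,a,b in(('wc','nonred',(251,182),(223,234)),('bc','nonred',(278,207),(276,222))):
    ka=blob(S,c,*a,17);kb=blob(T,c,*b,16)
    l=ka[ka[:,0]<=ka[:,0].min()+0][:,1].mean();xm=(ka[:,0].min()+ka[:,0].max())/2
    top=ka[:,1].min(); hull=ka
    # rim rows: topmost 45% of contour -> widest
    print(n,'bbox',ka.min(0),ka.max(0),'Lrow',ka[ka[:,0]==ka[:,0].min()][:,1],'Rrow',ka[ka[:,0]==ka[:,0].max()][:,1],'top c',cen(kb).round(1),np.ptp(kb,0))
for n,b in dict(g=(189,182),b=(249,186),r=(313,180)).items():
    k=blob(T,'wood',*b,32); print('tray',n,cv2.minAreaRect(k.astype(np.int32)))
def up(s,u0,v0,w,h,f): return cv2.resize(s['frame'][v0:v0+h,u0:u0+w],(w*f,h*f),interpolation=cv2.INTER_CUBIC)
a=up(T,170,150,200,100,4)[:, :800]; b=up(S,235,150,200,50,4)
top=up(T,375,175,66,50,6); sd=up(S,310,240,66,50,6)
c=np.hstack([top,sd]); c=np.hstack([c,np.zeros((300,8,3),np.uint8)])
cv2.imwrite('pics/crop2.png',np.vstack([up(T,170,150,200,75,4),c])[:,:,::-1])
cv2.imwrite('pics/crop3.png',up(S,220,145,160,110,5)[:,:,::-1])
E
```

```text
Traceback (most recent call last):
  File "m.py", line 17, in blob
    k=max(cs,key=cv2.contourArea); return k.reshape(-1,2)+[u-w,v-w]
ValueError: max() iterable argument is empty
```

```bash
sed -i "s/m=((h>172)|(h<4)).*/m=(r-g>40)\&(b>g-16)\&(b>38)/" m.py
cat > a.py <<'E'
from m import *
print(S['frame'][158:165,233].tolist(),T['frame'][240:248,172].tolist())
L=dict(red=('red',(233,161),(178,244)),blue=('blue',(292,237),(326,223)),green=('green',(259,135),(127,202)),
 tred=('red',(347,218),(312,167)),tblue=('blue',(315,181),(247,173)))
for n,(c,a,b) in L.items():
  try:
    ka=blob(S,c,*a,11);kb=blob(T,c,*b,12); ca,cb=cen(ka),cen(kb)
    x,e=tri(S,ca,T,cb); print(n,ca.round(1),np.ptp(ka,0),cb.round(1),np.ptp(kb,0),x.round(4),'gap',e.round(4))
  except Exception as ex: print(n,ex)
kb=cen(blob(T,'green',189,170,12));print('tgreen top',kb.round(1),onz(T,*kb,.05).round(4))
for n,c,a,b in(('wc','nonred',(251,182),(223,234)),('bc','nonred',(278,207),(276,222))):
    ka=blob(S,c,*a,17);kb=blob(T,c,*b,16)
    print(n,'bbox',ka.min(0),ka.max(0),'Lrow',ka[ka[:,0]==ka[:,0].min()][:,1],'Rrow',ka[ka[:,0]==ka[:,0].max()][:,1],'top c',cen(kb).round(1),np.ptp(kb,0))
for n,b in dict(g=(189,182),b=(249,186),r=(313,180)).items():
    k=blob(T,'wood',*b,32); print('tray',n,cv2.minAreaRect(k.astype(np.int32)))
def up(s,u0,v0,w,h,f): return cv2.resize(s['frame'][v0:v0+h,u0:u0+w],(w*f,h*f),interpolation=cv2.INTER_CUBIC)
top=up(T,375,175,66,50,6); sd=up(S,310,240,66,50,6)
c=np.hstack([top,sd]); c=np.hstack([c,np.zeros((300,8,3),np.uint8)])
cv2.imwrite('pics/crop2.png',np.vstack([up(T,170,150,200,75,4),c])[:,:,::-1])
cv2.imwrite('pics/crop3.png',up(S,220,145,160,110,5)[:,:,::-1])
E
python3 a.py
```

```text
[[187, 90, 81], [176, 77, 65], [200, 116, 100], [217, 138, 120], [200, 112, 97], [176, 74, 63], [193, 97, 86]] [[187, 98, 81], [179, 76, 61], [176, 70, 54], [176, 72, 57], [177, 73, 57], [176, 72, 56], [176, 71, 55], [175, 67, 52]]
red [234.  162.6] [16 13] [175.2 250.5] [4 5] [0.3724 0.3083 0.0333] gap 0.0243
blue [292.3 237.8] [17 10] [325.6 222.4] [15 15] [ 0.4344 -0.1064  0.0433] gap 0.0018
green SVD did not converge in Linear Least Squares
tred [347.7 216.7] [19 11] [312.6 166.7] [15 16] [ 0.5918 -0.0737  0.0488] gap 0.0025
tblue [315.2 179.5] [15  6] [246.1 173.5] [15 15] [0.5739 0.1129 0.0517] gap 0.0034
tgreen top [188.4 168. ] [0.5898 0.2751 0.05  ]
wc bbox [234 165] [262 197] Lrow [165 166 167 168 169 170 171 172 173 174 175 176] Rrow [190 189 188 187 186 185 184 183 182 181 180 179 178 177 176 175 174] top c [223. 234.] [24 24]
bc bbox [266 190] [295 224] Lrow [200 201 202 203 204 205 206 207 208 209 210 211 212 213 214 215 217] Rrow [209 208 207 206 205 204 203 202 201 200 199 198 197 196 195 194 193 192
 191 190] top c [276.1 221. ] [22 24]
tray g ((189.0670623779297, 181.89634704589844), (23.742780685424805, 46.822967529296875), 6.34019136428833)
tray b ((249.11767578125, 186.97059631347656), (46.566837310791016, 23.040882110595703), 75.96376037597656)
tray r ((313.54052734375, 180.2432403564453), (47.34690856933594, 23.015857696533203), 80.53767395019531)
 ** On entry to DLASCL parameter number  4 had an illegal value
 ** On entry to DLASCL parameter number  4 had an illegal value
 ** On entry to DLASCL parameter number  4 had an illegal value
 ** On entry to DLASCL parameter number  4 had an illegal value
 ** On entry to DLASCL parameter number  5 had an illegal value
 ** On entry to DLASCL parameter number  4 had an illegal valuem.py:19: RuntimeWarning: invalid value encountered in divide
  k=cv2.convexHull(k.astype(np.int32)); m=cv2.moments(k); return np.array([m['m10'],m['m01']])/m['m00']
```

View pics/crop2.png

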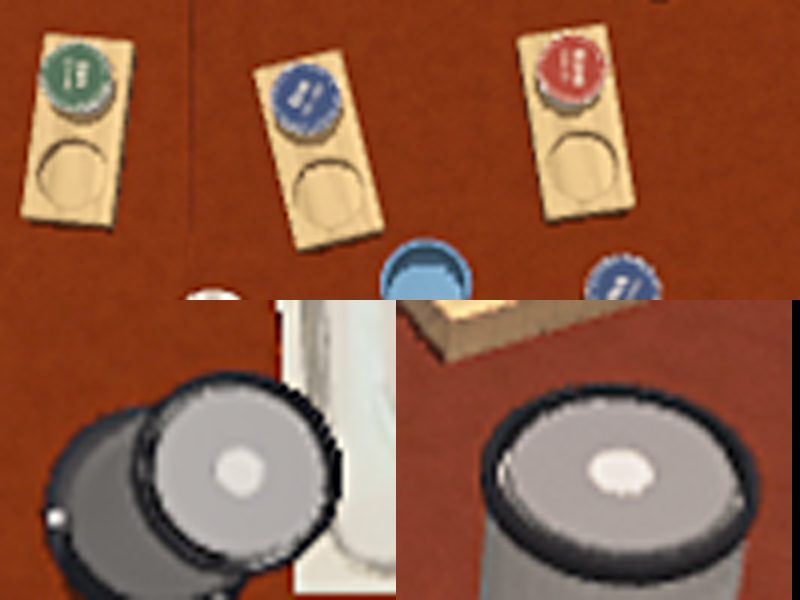

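View pics/crop3.png

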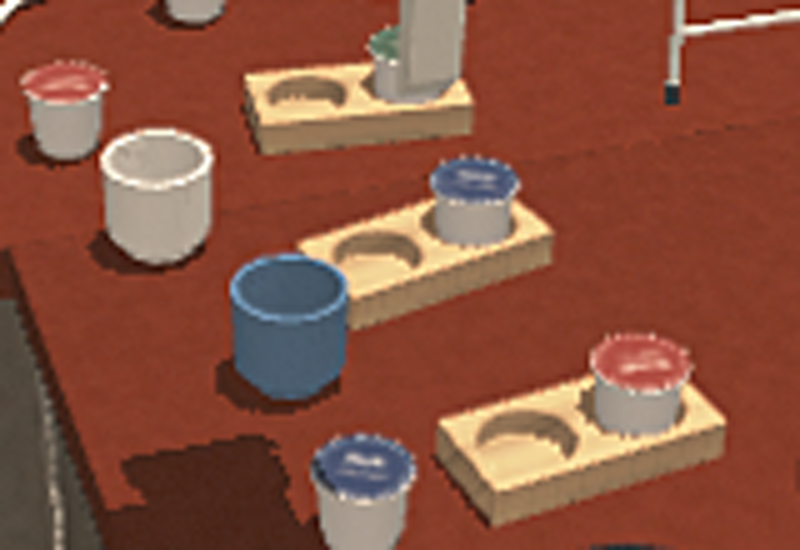

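The crops give the recess centres as side/top pixels: green (280.8,163.2)/(187.6,193.4), blue (295.4,195.2)/(251.6,198.1), red (324.8,231.8)/(315.1,191.9). The platform spot is (346.9,268.2)/(414.6,203.2), the white rim (251,176.2)/(223.3,234.2) and the blue rim (277.2,202.2)/(276.2,221.3). I'll triangulate these.

```bash
python3 - <<'E'
from m import *
D=dict(rec_g=((280.8,163.2),(187.6,193.4)),rec_b=((295.4,195.2),(251.6,198.1)),rec_r=((324.8,231.8),(315.1,191.9)),
lift=((346.9,268.2),(414.6,203.2)),wc=((251,176.2),(223.3,234.2)),bc=((277.2,202.2),(276.2,221.3)),
red=((232.6,161.5),(178,244.6)),blue=((292.3,238.2),(325.6,222.4)),pr=((347.7,217),(312.6,166.7)),pb=((314.7,180.2),(246.1,173.5)))
P={}
for n,(a,b) in D.items():
    x,e=tri(S,a,T,b);P[n]=x;print(n,x.round(4),'gap',e.round(4))
kg=blob(S,'green',258,134,14); k2=blob(T,'green',127,202,14);print('green',cen(kg),np.ptp(kg,0),cen(k2),tri(S,cen(kg),T,(126.8,201.8)))
print('green z.044',onz(T,126.8,201.8,.044))
for n,q,z in(('g',(188.6,168.3),.05),('b',(246.1,173.5),.05),('r',(312.6,166.7),.05)):
    p=onz(T,*q,z); r=onz(T,*D['rec_'+n][1],.022); d=p-r; print(n,'rec@.022',r.round(4),'pod',p.round(4),'dist',np.linalg.norm(d[:2]).round(4),'yaw',np.arctan2(d[1],d[0]).round(3), 'rec from pod', )
E
```

```text
rec_g [0.5248 0.2813 0.021 ] gap 0.0034
rec_b [0.5103 0.0991 0.02  ] gap 0.0048
rec_r [ 0.5266 -0.082   0.0215] gap 0.0055
lift [ 0.472  -0.3282  0.1277] gap 0.0015
wc [0.4039 0.1746 0.0573] gap 0.0034
bc [0.4377 0.0303 0.056 ] gap 0.0027
red [0.3778 0.3009 0.0411] gap 0.0031
blue [ 0.4346 -0.1065  0.042 ] gap 0.0016
pr [ 0.5921 -0.0736  0.0478] gap 0.0022
pb [0.5734 0.1132 0.0497] gap 0.0016
green [271.66666667 129.66666667] [1 1] [125.12328767 201.16210046] (array([0.51688432, 0.43420018, 0.06373012]), np.float64(0.04853049383006071))
green z.044 [0.49644541 0.44590468 0.044     ]
g rec@.022 [0.5229 0.2814 0.022 ] pod [0.589  0.2744 0.05  ] dist 0.0665 yaw -0.105 rec from pod
b rec@.022 [0.5076 0.0995 0.022 ] pod [0.5726 0.1134 0.05  ] dist 0.0664 yaw 0.21 rec from pod
r rec@.022 [ 0.5238 -0.0812  0.022 ] pod [ 0.5904 -0.0731  0.05  ] dist 0.0671 yaw 0.121 rec from pod
```

Converted, 0.04 m is 0.8, 0.03 m is 0.6, -0.11 rad / 1.5708 = -0.07.

```bash
python3 -m creep '[{"jaw":0.092, "sx":-0.074, "sy":-0.092, "sz":0.6}, {"jaw":0.092, "sz":0.8, "rz":-0.0637}, {"jaw":0.092, "sz":0.8, "rz":-0.07}, {"jaw":0.092, "sz":0.8}, {"jaw":0.092, "sz":0.6}, {"jaw":0.092}, {"jaw":0.092}]'
```

```text
time_s: 2.65
tcp_pos: [0.434, -0.109, 0.0757]
tcp_rot: [-3.141, 0.001, 0.208]
ft_force: [-0.4, 0.2, 0.4]
width: 0.0917
gripper_force: 0.0
```

Converted, 0.03 m is 0.6, -0.0024 m is -0.048.

```bash
python3 -m creep '[{"jaw":0.092, "sx":0.02, "sy":-0.048, "sz":0.6}, {"jaw":0.092, "sz":0.474}, {"jaw":0.092}, {"jaw":0.03}, {"jaw":0.03}, {"jaw":0.03}, {"jaw":0.03}, {"jaw":0.03}, {"jaw":0.03}]' 8
```

```text
time_s: 3.55
tcp_pos: [0.4347, -0.1059, 0.0218]
tcp_rot: [3.141, -0.0, 0.21]
ft_force: [0.5, -0.1, 0.4]
width: 0.0486
gripper_force: 5.9
```

Converted, -0.04 m is -0.8, -0.0372 m is -0.744.

```bash
python3 -m creep '[{"jaw":0.03, "sz":-0.4}, {"jaw":0.03, "sz":-0.8}, {"jaw":0.03, "sz":-0.8}, {"jaw":0.03, "sx":0.464, "sy":-0.744}, {"jaw":0.03, "sx":0.464, "sy":-0.744}, {"jaw":0.03, "sx":0.464, "sy":-0.744}, {"jaw":0.03, "sx":0.464, "sy":-0.744}, {"jaw":0.03, "sx":0.464, "sy":-0.744}, {"jaw":0.03, "sz":0.6}, {"jaw":0.03, "sz":0.2}, {"jaw":0.03}, {"jaw":0.03}]'; python3 - <<'E'
from h import *
s=snap('side');t=snap('top')
up=lambda s,u,v:cv2.resize(s['frame'][v:v+80,u:u+80],(400,400),interpolation=cv2.INTER_CUBIC)
cv2.imwrite('pics/c4.png',np.hstack([up(s,255,140),up(t,210,150)])[:,:,::-1])
E
```

```text
time_s: 4.75
tcp_pos: [0.5091, 0.099, 0.0819]
tcp_rot: [3.141, 0.001, 0.208]
ft_force: [0.4, 0.0, 0.6]
width: 0.0299
gripper_force: 0.0
```

View pics/c4.png

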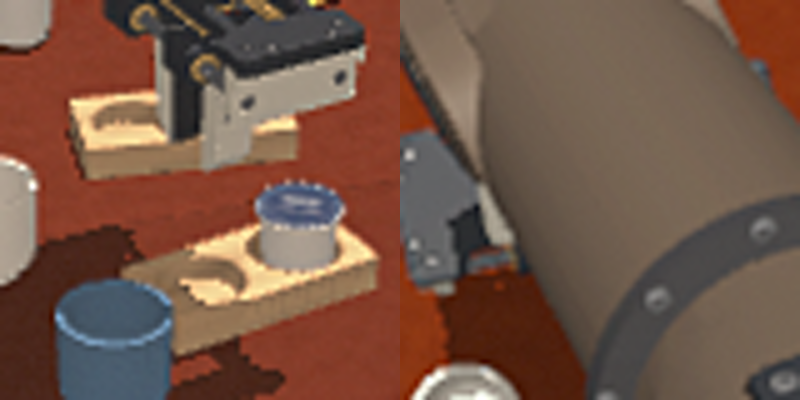

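The gripper is empty: the width closed to 30 mm, so the pod slipped out. I'll locate it in the side view.

```bash
python3 - <<'E'
from h import *
s=snap('side')
c=s['frame'][120:340,200:440]
cv2.imwrite('pics/c5.png',cv2.resize(c,None,fx=2.5,fy=2.5,interpolation=cv2.INTER_CUBIC)[:,:,::-1])
E
```

```text
(no output)
```

View pics/c5.png

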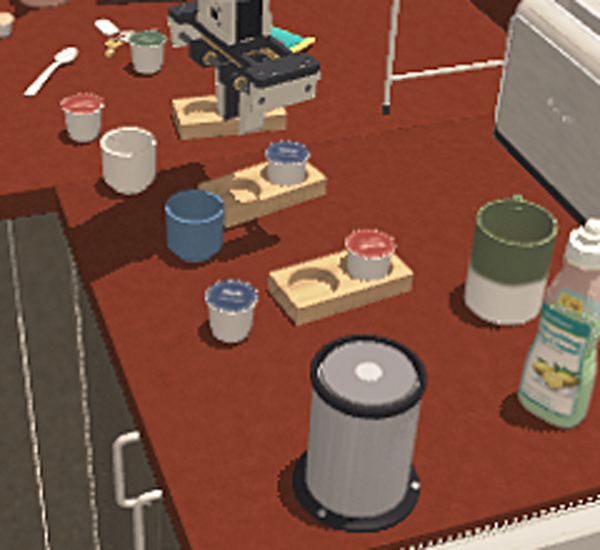

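The blue pod is still upright in place (292.6,238.6), so the fingers just slid off it. I'll regrip higher, on the flange itself, with more force, and check before travelling.

Converted, 0.0371 m is 0.742, -0.0232 m is -0.464.

```bash
python3 -m creep '[{"jaw":0.092, "sx":-0.464, "sy":0.742}, {"jaw":0.092, "sx":-0.464, "sy":0.742}, {"jaw":0.092, "sx":-0.464, "sy":0.742}, {"jaw":0.092, "sx":-0.464, "sy":0.742}, {"jaw":0.092, "sx":-0.464, "sy":0.742}, {"jaw":0.092, "sz":0.4}, {"jaw":0.092}, {"jaw":0.092}]' 20;  python3 - <<'E'
from h import *
from m import blob,cen
s=snap('side'); k=blob(s,'blue',292,238,13); print(cen(k),np.ptp(k,0),onz(s,*cen(k),.044))
E
```

```text
time_s: 5.7
tcp_pos: [0.4348, -0.1049, 0.0622]
tcp_rot: [-3.141, -0.0, 0.21]
ft_force: [0.0, 1.0, 0.3]
width: 0.0886
gripper_force: 0.0
[292.02230971 237.88188976] [17 10] [ 0.43431683 -0.10754328  0.044     ]
```

Converted, 0.02 m is 0.4, 0.002 m is 0.04.

```bash
python3 -m creep '[{"jaw":0.092, "sx":-0.02, "sy":0.04, "sz":0.4}, {"jaw":0.092, "sz":0.36}, {"jaw":0.092}, {"jaw":0.03}, {"jaw":0.03}, {"jaw":0.03}, {"jaw":0.03}, {"jaw":0.03}, {"jaw":0.03}]' 20; python3 -m creep '[{"jaw":0.03, "sz":-0.2}, {"jaw":0.03, "sz":-0.2}, {"jaw":0.03, "sz":-0.2}, {"jaw":0.03}]'
```

```text
time_s: 6.75
tcp_pos: [0.434, -0.1075, 0.0238]
tcp_rot: [3.141, -0.0, 0.21]
ft_force: [0.2, -0.2, 0.7]
width: 0.0484
gripper_force: 0.0
time_s: 7.15
tcp_pos: [0.4351, -0.1077, 0.0553]
tcp_rot: [3.14, -0.003, 0.21]
ft_force: [-0.0, -0.3, -0.2]
width: 0.0303
gripper_force: 0.0
```

Converted, -0.01 m is -0.2.

```bash
python3 -m creep '[{"jaw":0.08, "sz":-0.2}, {"jaw":0.08}, {"jaw":0.08}, {"jaw":0.08}, {"jaw":0.08}, {"jaw":0.08}, {"jaw":0.08}]' 12;  python3 - <<'E'
from h import *
from m import blob,cen
s=snap('side'); k=blob(s,'blue',292,238,13); print(cen(k),np.ptp(k,0),onz(s,*cen(k),.044))
cv2.imwrite('pics/c6.png',cv2.resize(s['frame'][190:270,240:360],None,fx=5,fy=5,interpolation=cv2.INTER_CUBIC)[:,:,::-1])
E
```

```text
time_s: 7.85
tcp_pos: [0.4338, -0.1074, 0.0634]
tcp_rot: [-3.141, 0.0, 0.21]
ft_force: [0.2, 0.5, -0.5]
width: 0.0783
gripper_force: 0.0
[292.09287532 237.96946565] [17 10] [ 0.43437284 -0.10791001  0.044     ]
```

View pics/c6.png

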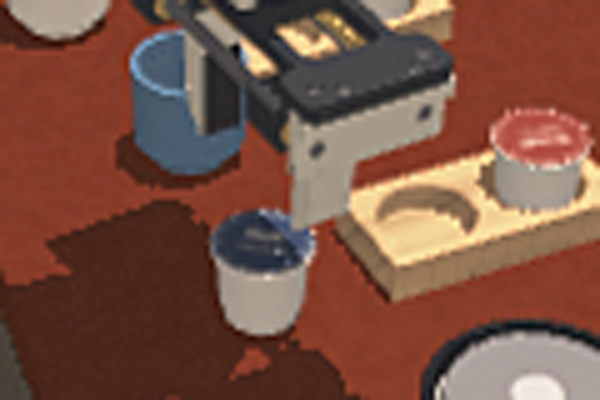

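```bash
python3 - <<'E'
from h import *
s=snap('side'); st=ctrl.read_state(); p=st['tcp_pos'];r=R.from_euler('xyz',st['tcp_rot']).as_matrix()
print(p,proj(s,p),proj(s,[.4343,-.107,.044]))
for a in(-1,1): print(proj(s,p+r@[0,a*.0392,0]),proj(s,p+r@[0,a*.0585,0]))
print(onz(s,293.5,224.5,p[2]))
E
```

```text
[ 0.43393071 -0.10745706  0.06357037] [291.97900757 231.39926125] [291.94418426 237.74713168]
[283.80077181 222.70259101] [279.91747789 218.57236512]
[300.56802761 240.53040543] [304.95576461 245.19415535]
[ 0.44590105 -0.08285595  0.06357037]
```

The fingertips appear higher than the TCP. The fingers probably swing on links, so the tips sit further back when open (the TCP is defined for shut fingers). I'll measure that at several openings.

Converted, -0.05 m is -1, -0.03 m is -0.6.

```bash
python3 -m creep '[{"jaw":0.09, "sz":-1}, {"jaw":0.09, "sz":-0.6}, {"jaw":0.09}, {"jaw":0.09}]'; cat > f.py <<'E'
import sys
from h import *
s=snap('side',sys.argv[1]); st=ctrl.read_state(); print(st['width'],st['tcp_pos'],proj(s,st['tcp_pos']))
E
python3 f.py f90.png; python3 -m creep '[{"jaw":0.05}, {"jaw":0.05}, {"jaw":0.05}, {"jaw":0.05}, {"jaw":0.05}, {"jaw":0.05}, {"jaw":0.05}, {"jaw":0.05}]' >/dev/null; python3 f.py f50.png;  python3 -m creep '[{"jaw":0.0}, {"jaw":0}, {"jaw":0}, {"jaw":0}, {"jaw":0}, {"jaw":0}, {"jaw":0}, {"jaw":0}, {"jaw":0}]' >/dev/null; python3 f.py f0.png
python3 - <<'E'
import cv2,numpy as np
I=[cv2.resize(cv2.imread(f'pics/f{n}.png')[165:265,258:324],None,fx=4,fy=4,interpolation=cv2.INTER_CUBIC) for n in(90,50,0)]
cv2.imwrite('pics/c7.png',np.hstack(I))
E
```

```text
time_s: 8.45
tcp_pos: [0.4343, -0.1077, 0.1441]
tcp_rot: [3.141, -0.001, 0.209]
ft_force: [-0.5, -0.4, -0.3]
width: 0.0901
gripper_force: 0.0
0.09029504349356383 [ 0.43356563 -0.10755919  0.14330118] [292.35616425 203.59076626]
0.05058889719328568 [ 0.43395814 -0.10747364  0.14365119] [292.51129934 203.41395108]
0.0004067213238877925 [ 0.43395346 -0.10746618  0.14362855] [292.50814929 203.42075753]
```

View pics/c7.png

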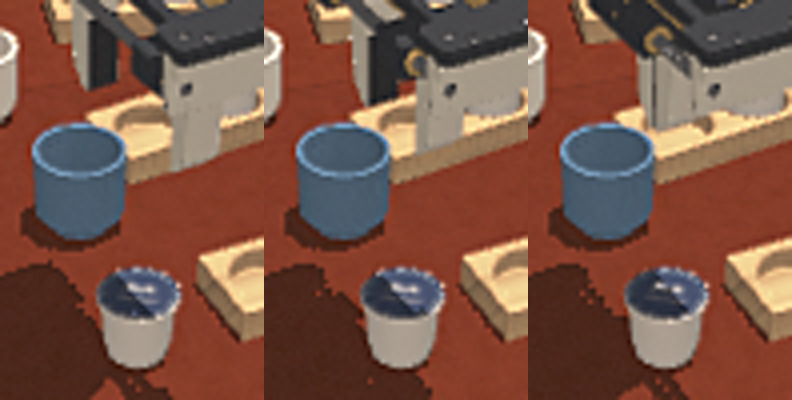

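```bash
python3 - <<'E'
from h import *
s=snap('side'); p=np.array([.434,-.1075,.1436]); r=R.from_euler('xyz',[3.141,0,.21]).as_matrix()
I=[]
for n,w in((90,.09),(0,0)):
    im=cv2.resize(cv2.imread(f'pics/f{n}.png')[150:225,262:337],None,fx=5,fy=5,interpolation=cv2.INTER_CUBIC)
    for z,c in((0,(0,255,0)),(-.019,(255,255,0)),(-.066,(255,0,255))):
        for a in ((-1,1)):
            q=proj(s,p+r@[0,a*w/2,z]); q=((q-[262,150]+.5)*5).astype(int); cv2.drawMarker(im,tuple(int(v) for v in q),c,cv2.MARKER_CROSS,12,1)
    I.append(im)
cv2.imwrite('pics/c8.png',np.hstack(I))
E
```

```text
(no output)
```

View pics/c8.png

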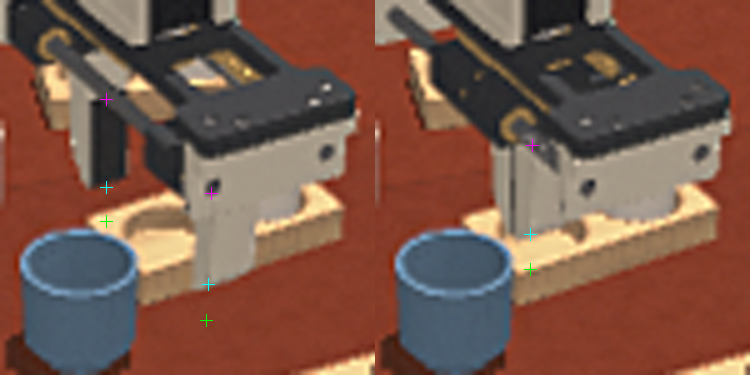

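The marks settle it: the real fingertips sit at the nominal "grasp point", about 18 mm behind the reported TCP. So I'll aim the reported TCP 18 mm lower everywhere.

```bash
python3 -m creep '[{"jaw":0.085}, {"jaw":0.085}, {"jaw":0.085}, {"jaw":0.085}, {"jaw":0.085}, {"jaw":0.085}, {"jaw":0.085, "sz":0.4}, {"jaw":0.085, "sz":0.6}, {"jaw":0.085, "sz":0.6}, {"jaw":0.085, "sz":0.6}, {"jaw":0.085, "sz":0.4}, {"jaw":0.085, "sz":0.16}, {"jaw":0.085}]' 10;  python3 -m creep '[{"jaw":0.03}, {"jaw":0.03}, {"jaw":0.03}, {"jaw":0.03}, {"jaw":0.03}, {"jaw":0.03}, {"jaw":0.03}, {"jaw":0.03}]'; python3 -m creep '[{"jaw":0.03, "sz":-0.2}, {"jaw":0.03, "sz":-0.4}, {"jaw":0.03, "sz":-0.6}, {"jaw":0.03, "sz":-0.6}, {"jaw":0.03}]'
```

```text
time_s: 11.65
tcp_pos: [0.4334, -0.1073, 0.005]
tcp_rot: [-3.141, 0.002, 0.21]
ft_force: [-0.4, -0.2, 0.8]
width: 0.0847
gripper_force: 0.0
time_s: 12.45
tcp_pos: [0.4342, -0.1075, 0.0058]
tcp_rot: [3.141, -0.0, 0.21]
ft_force: [0.4, 0.3, 3.7]
width: 0.0491
gripper_force: 10.0
time_s: 12.95
tcp_pos: [0.4361, -0.1077, 0.0993]
tcp_rot: [3.139, -0.005, 0.21]
ft_force: [0.8, 0.3, -0.7]
width: 0.0491
gripper_force: 10.0
```

The rows are not in the units I measure in: shifts go in shares of 50 mm and turns go in shares of pi/2 rad. I convert before sending: -0.0374 m is -0.748, 0.03 m is 0.6.

```bash
python3 -m creep '[{"jaw":0.03, "sx":0.468, "sy":-0.748}, {"jaw":0.03, "sx":0.468, "sy":-0.748}, {"jaw":0.03, "sx":0.468, "sy":-0.748}, {"jaw":0.03, "sx":0.468, "sy":-0.748}, {"jaw":0.03, "sx":0.468, "sy":-0.748}, {"jaw":0.03, "sz":0.6}, {"jaw":0.03, "sz":0.4}, {"jaw":0.03}, {"jaw":0.03}]'; python3 - <<'E'
from h import *
from m import blob,cen
s=snap('side'); st=ctrl.read_state(); p=st['tcp_pos']+[0,0,.0385]; u,v=proj(s,p).astype(int)
k=blob(s,'blue',u,v,11); print(st['tcp_pos'],u,v,cen(k),np.ptp(k,0),onz(s,*cen(k),p[2]))
E
```

```text
time_s: 13.85
tcp_pos: [0.5089, 0.0996, 0.0456]
tcp_rot: [3.142, 0.001, 0.21]
ft_force: [0.1, 0.1, 0.1]
width: 0.0491
gripper_force: 10.0
[0.51019849 0.09968954 0.04672637] 294 175 [292.0960452  176.58757062] [8 5] [0.50076426 0.09492175 0.08522637]
```

Converted, 0.02 m is 0.4, 0.01 m is 0.2.

```bash
python3 -m creep '[{"jaw":0.03, "sz":0.4}, {"jaw":0.03, "sz":0.2}, {"jaw":0.03, "sz":0.08}, {"jaw":0.03}, {"jaw":0.03}]';python3 -m creep '[{"jaw":0.08}, {"jaw":0.08}, {"jaw":0.08}, {"jaw":0.08}, {"jaw":0.08, "sz":-0.4}, {"jaw":0.08, "sz":-0.8}, {"jaw":0.08, "sz":-0.8}, {"jaw":0.08, "sz":-0.6}, {"jaw":0.08}]'; python3 - <<'E'
from h import *
from m import blob,cen
s=snap('side','f1.png')
k=blob(s,'blue',293,188,13); print(cen(k),np.ptp(k,0),onz(s,*cen(k),.05))
st=ctrl.read_state()
print(st['joints'].round(2))
for n in((.3778,.301),(.4039,.1746),(.4345,-.1065)): 
  D=np.r_[n,.15]-st['tcp_pos']; print(D)
E
```

```text
time_s: 14.5
tcp_pos: [0.5097, 0.0998, 0.012]
tcp_rot: [3.142, -0.0, 0.21]
ft_force: [-0.4, -0.2, -0.3]
width: 0.0491
gripper_force: 10.0
time_s: 15.4
tcp_pos: [0.512, 0.1008, 0.1458]
tcp_rot: [-3.142, -0.007, 0.21]
ft_force: [0.3, 0.2, -0.3]
width: 0.0801
gripper_force: 0.0
[295.00645161 186.0516129 ] [15  6] [0.51137582 0.09986012 0.05      ]
[ 0.    0.36 -0.39  1.89  0.17  0.92 -1.82]
[-0.13123882  0.20151215  0.00885114]
[-0.10513882  0.07511215  0.00885114]
[-0.07453882 -0.20598785  0.00885114]
```

Converted, -0.0432 m is -0.864, -0.0212 m is -0.424, 0.09 rad / 1.5708 = 0.0573.

```bash
python3 -m creep '[{"jaw":0.085, "rz":0.0573}, {"jaw":0.085, "sx":-0.424, "sy":-0.864}, {"jaw":0.085, "sx":-0.424, "sy":-0.864}, {"jaw":0.085, "sx":-0.424, "sy":-0.864}, {"jaw":0.085, "sx":-0.424, "sy":-0.864}, {"jaw":0.085, "sx":-0.424, "sy":-0.864}, {"jaw":0.085, "sz":0.8}, {"jaw":0.085, "sz":0.4}, {"jaw":0.085}, {"jaw":0.085}]'; python3 - <<'E'
from h import *
from m import blob,cen
s=snap('side'); st=ctrl.read_state(); print(st['tcp_pos'],st['tcp_rot'])
k=blob(s,'red',232,161,11); print(cen(k),np.ptp(k,0),onz(s,*cen(k),.044))
E
```

```text
time_s: 16.55
tcp_pos: [0.3779, 0.3011, 0.081]
tcp_rot: [3.14, 0.002, 0.12]
ft_force: [-0.7, 0.1, 0.3]
width: 0.0848
gripper_force: 0.0
[0.37911481 0.301888   0.08248813] [-3.14079842e+00 -1.24376102e-03  1.19020813e-01]
[234.24279835 162.41975309] [16 13] [0.38190244 0.28873444 0.044     ]
```

Converted, 0.03 m is 0.6, 0.017 m is 0.34.

```bash
python3 -m creep '[{"jaw":0.085, "sx":-0.02, "sz":0.6}, {"jaw":0.085, "sz":0.6}, {"jaw":0.085, "sz":0.34}, {"jaw":0.03}, {"jaw":0.03}, {"jaw":0.03}, {"jaw":0.03}, {"jaw":0.03}, {"jaw":0.03}, {"jaw":0.03}, {"jaw":0.03}]';  python3 -m creep '[{"jaw":0.03, "sz":-0.2}, {"jaw":0.03, "sz":-0.6}, {"jaw":0.03, "sz":-0.8}, {"jaw":0.03, "sz":-0.6}, {"jaw":0.03}]'; python3 -c "
from h import *
print(ctrl.read_state()['tcp_pos'])"
```

```text
time_s: 17.8
tcp_pos: [0.378, 0.3018, 0.0052]
tcp_rot: [-3.141, -0.001, 0.12]
ft_force: [0.6, -1.5, 6.3]
width: 0.0484
gripper_force: 10.0
time_s: 18.3
tcp_pos: [0.3791, 0.3035, 0.1189]
tcp_rot: [-3.138, -0.006, 0.12]
ft_force: [0.4, 0.3, 0.2]
width: 0.0486
gripper_force: 10.0
[0.37910092 0.30347944 0.11887562]
```

Converted, 0.0442 m is 0.884, 0.0113 m is 0.226.

```bash
python3 -m creep '[{"jaw":0.03, "sx":0.226, "sy":0.884}, {"jaw":0.03, "sx":0.226, "sy":0.884}, {"jaw":0.03, "sx":0.226, "sy":0.884}, {"jaw":0.03, "sx":0.226, "sy":0.884}, {"jaw":0.03, "sx":0.226, "sy":0.884}, {"jaw":0.03, "sx":0.226, "sy":0.884}, {"jaw":0.03, "sx":0.226, "sy":0.884}, {"jaw":0.03, "sx":0.226, "sy":0.884}, {"jaw":0.03, "sx":0.226, "sy":0.884}, {"jaw":0.03, "sz":0.8}, {"jaw":0.03, "sz":0.4}, {"jaw":0.03}, {"jaw":0.03}]'; python3 -c "
from h import *
print(ctrl.read_state()['tcp_pos'])"
```

```text
time_s: 19.6
tcp_pos: [0.5256, -0.0809, 0.0547]
tcp_rot: [-3.141, 0.001, 0.12]
ft_force: [0.3, 0.0, -0.3]
width: 0.0488
gripper_force: 10.0
[ 0.52556691 -0.08093518  0.05469202]
```

Converted, 0.03 m is 0.6, 0.01 m is 0.2.

```bash
python3 -m creep '[{"jaw":0.03, "sx":0.02, "sy":0.012, "sz":0.6}, {"jaw":0.03, "sz":0.2}, {"jaw":0.03, "sz":0.06}, {"jaw":0.03}, {"jaw":0.03}]';python3 -m creep '[{"jaw":0.08}, {"jaw":0.08}, {"jaw":0.08}, {"jaw":0.08}, {"jaw":0.08, "sz":-0.4}, {"jaw":0.08, "sz":-0.8}, {"jaw":0.08, "sz":-0.8}, {"jaw":0.08, "sz":-0.6}, {"jaw":0.08}, {"jaw":0.08}]'; python3 - <<'E'
from h import *
from m import blob,cen
s=snap('side','f2.png')
k=blob(s,'red',325,225,13); print(cen(k),np.ptp(k,0),onz(s,*cen(k),.05))
st=ctrl.read_state()
print(st['joints'].round(2),st['tcp_pos'])
E
```

```text
time_s: 20.1
tcp_pos: [0.5276, -0.0817, 0.0127]
tcp_rot: [3.141, -0.001, 0.12]
ft_force: [-0.3, -0.1, -0.3]
width: 0.0485
gripper_force: 10.0
time_s: 21.1
tcp_pos: [0.5273, -0.082, 0.1421]
tcp_rot: [3.141, -0.001, 0.12]
ft_force: [-0.9, -0.6, -1.5]
width: 0.0798
gripper_force: 0.0
[325.4979798  222.99292929] [18 12] [ 0.52917735 -0.08323131  0.05      ]
[ 0.31  0.38 -0.33  1.86  0.15  0.93 -1.54] [ 0.5260102  -0.08182552  0.14039515]
```

```bash
python3 - <<'E'
from m import *
s=dict(S);s['frame']=cv2.imread('pics/f2.png')[:,:,::-1].copy()
print(proj(s,[.4964,.4459,.044]))
u,v=proj(s,[.4964,.4459,.044]).astype(int)
print(cv2.cvtColor(s['frame'],cv2.COLOR_RGB2HSV)[v-5:v+5,u].tolist())
h,s_,V=cv2.split(cv2.cvtColor(s['frame'],cv2.COLOR_RGB2HSV))
m=((h>40)&(h<100)&(s_>35)).astype(np.uint8)[v-12:v+12,u-12:u+13]
n,l,st,c=cv2.connectedComponentsWithStats(m)
for i in range(1,n):
    if st[i][4]>15:
        q=c[i]+[u-12,v-12]; print(q,st[i]); print(tri(s,q,T,(126.6,201.6)))
E
```

```text
[257.60675876 135.15099642]
[[6, 180, 140], [6, 197, 140], [20, 76, 110], [64, 51, 120], [47, 42, 140], [42, 42, 150], [48, 45, 129], [61, 51, 104], [40, 36, 154], [12, 43, 174]]
[258.44262295 134.96721311] [ 7  9 14  7 61]
(array([0.49817703, 0.44627677, 0.04405906]), np.float64(0.002358901601431224))
```

Converted, -0.0475 m is -0.95, 0.04 m is 0.8, 0.115 rad / 1.5708 = 0.0732.

```bash
python3 -m creep '[{"jaw":0.085, "rz":0.07}, {"jaw":0.085, "rz":0.0732}, {"jaw":0.085, "sx":-0.154, "sy":-0.95}, {"jaw":0.085, "sx":-0.154, "sy":-0.95}, {"jaw":0.085, "sx":-0.154, "sy":-0.95}, {"jaw":0.085, "sx":-0.154, "sy":-0.95}, {"jaw":0.085, "sx":-0.154, "sy":-0.95}, {"jaw":0.085, "sx":-0.154, "sy":-0.95}, {"jaw":0.085, "sx":-0.154, "sy":-0.95}, {"jaw":0.085, "sx":-0.154, "sy":-0.95}, {"jaw":0.085, "sx":-0.154, "sy":-0.95}, {"jaw":0.085, "sx":-0.154, "sy":-0.95}, {"jaw":0.085, "sx":-0.154, "sy":-0.95}, {"jaw":0.085, "sz":0.8}, {"jaw":0.085, "sz":0.4}, {"jaw":0.085}, {"jaw":0.085}]'
```

```text
time_s: 23.05
tcp_pos: [0.4976, 0.4464, 0.0813]
tcp_rot: [3.141, 0.001, -0.105]
ft_force: [-0.3, 0.6, 0.0]
width: 0.0851
gripper_force: 0.0
```

Converted, 0.03 m is 0.6, 0.016 m is 0.32.

```bash
python3 -m creep '[{"jaw":0.085, "sz":0.6}, {"jaw":0.085, "sz":0.6}, {"jaw":0.085, "sz":0.32}, {"jaw":0.03}, {"jaw":0.03}, {"jaw":0.03}, {"jaw":0.03}, {"jaw":0.03}, {"jaw":0.03}, {"jaw":0.03}, {"jaw":0.03}]';  python3 -m creep '[{"jaw":0.03, "sz":-0.2}, {"jaw":0.03, "sz":-0.6}, {"jaw":0.03, "sz":-0.8}, {"jaw":0.03, "sz":-0.6}, {"jaw":0.03}, {"jaw":0.03}]'
```

```text
time_s: 24.15
tcp_pos: [0.4982, 0.4474, 0.0064]
tcp_rot: [-3.14, -0.001, -0.105]
ft_force: [0.7, 0.8, 5.7]
width: 0.049
gripper_force: 10.0
time_s: 24.75
tcp_pos: [0.4978, 0.4467, 0.1165]
tcp_rot: [-3.141, -0.001, -0.105]
ft_force: [-0.4, -1.0, -1.5]
width: 0.0486
gripper_force: 10.0
```

Converted, 0.0405 m is 0.81, 0.0111 m is 0.222.

```bash
python3 -m creep '[{"jaw":0.03, "sx":0.222, "sy":0.81}, {"jaw":0.03, "sx":0.222, "sy":0.81}, {"jaw":0.03, "sx":0.222, "sy":0.81}, {"jaw":0.03, "sx":0.222, "sy":0.81}, {"jaw":0.03, "sz":0.8}, {"jaw":0.03, "sz":0.4}, {"jaw":0.03}, {"jaw":0.03}]'
```

```text
time_s: 25.55
tcp_pos: [0.524, 0.2808, 0.055]
tcp_rot: [3.14, 0.002, -0.105]
ft_force: [0.2, 0.7, 0.2]
width: 0.0487
gripper_force: 10.0
```

Converted, 0.03 m is 0.6, 0.01 m is 0.2.

```bash
python3 -m creep '[{"jaw":0.03, "sx":0.02, "sz":0.6}, {"jaw":0.03, "sz":0.2}, {"jaw":0.03, "sz":0.04}, {"jaw":0.03}, {"jaw":0.03}]';python3 -m creep '[{"jaw":0.08}, {"jaw":0.08}, {"jaw":0.08}, {"jaw":0.08}, {"jaw":0.08, "sz":-0.4}, {"jaw":0.08, "sz":-0.8}, {"jaw":0.08, "sz":-0.8}, {"jaw":0.08, "sz":-0.6}, {"jaw":0.08}, {"jaw":0.08}]'; python3 - <<'E'
from h import *
s=snap('side','f3.png')
st=ctrl.read_state()
print(st['joints'].round(2),st['tcp_pos'])
E
```

```text
time_s: 26.05
tcp_pos: [0.5263, 0.2814, 0.0147]
tcp_rot: [-3.141, -0.001, -0.105]
ft_force: [-0.4, 0.6, -0.5]
width: 0.0489
gripper_force: 10.0
time_s: 27.05
tcp_pos: [0.5261, 0.2809, 0.1442]
tcp_rot: [-3.141, -0.001, -0.105]
ft_force: [-0.2, -0.2, -0.4]
width: 0.0801
gripper_force: 0.0
[-0.35  0.47 -0.33  1.7   0.17  1.   -2.41] [0.52540061 0.28042724 0.14305926]
```

Converted, -0.0304 m is -0.608, 0.0265 m is 0.53, -0.105 rad / 1.5708 = -0.0668.

```bash
python3 -m creep '[{"jaw":0.09, "rz":-0.0668}, {"jaw":0.09, "sx":-0.608, "sy":0.53}, {"jaw":0.09, "sx":-0.608, "sy":0.53}, {"jaw":0.09, "sx":-0.608, "sy":0.53}, {"jaw":0.09, "sx":-0.608, "sy":0.53}, {"jaw":0.09, "sz":0.6}, {"jaw":0.09, "sz":0.4}, {"jaw":0.09}, {"jaw":0.09}]'; python3 - <<'E'
from h import *
T=snap('top');T['frame']=T['frame']
k=None
s=snap('side','f4.png')
E
```

```text
time_s: 28.0
tcp_pos: [0.4035, 0.1747, 0.0931]
tcp_rot: [3.141, 0.002, 0.0]
ft_force: [0.1, 0.2, 0.9]
width: 0.0898
gripper_force: 0.0
```

Converted, 0.03 m is 0.6, 0.02 m is 0.4.

```bash
python3 -m creep '[{"jaw":0.09, "sz":0.6}, {"jaw":0.09, "sz":0.6}, {"jaw":0.09, "sz":0.4}, {"jaw":0.09, "sz":0.14}, {"jaw":0.05}, {"jaw":0.05}, {"jaw":0.05}, {"jaw":0.05}, {"jaw":0.05}, {"jaw":0.05}, {"jaw":0.05}]' 25;  python3 -m creep '[{"jaw":0.05, "sz":-0.2}, {"jaw":0.05, "sz":-0.6}, {"jaw":0.05, "sz":-0.8}, {"jaw":0.05, "sz":-0.8}, {"jaw":0.05, "sz":-0.8}, {"jaw":0.05, "sz":-0.6}, {"jaw":0.05}, {"jaw":0.05}]'
```

```text
time_s: 29.2
tcp_pos: [0.405, 0.1755, 0.0074]
tcp_rot: [-3.141, -0.002, -0.0]
ft_force: [0.5, 1.2, 7.6]
width: 0.0616
gripper_force: 25.0
time_s: 30.0
tcp_pos: [0.404, 0.1745, 0.197]
tcp_rot: [3.142, -0.001, -0.001]
ft_force: [0.7, 0.2, -2.1]
width: 0.0614
gripper_force: 25.0
```

Converted, 0.0457 m is 0.914, 0.0062 m is 0.124.

```bash
python3 -m creep '[{"jaw":0.05, "sx":0.124, "sy":0.914}, {"jaw":0.05, "sx":0.124, "sy":0.914}, {"jaw":0.05, "sx":0.124, "sy":0.914}, {"jaw":0.05, "sx":0.124, "sy":0.914}, {"jaw":0.05, "sx":0.124, "sy":0.914}, {"jaw":0.05, "sx":0.124, "sy":0.914}, {"jaw":0.05, "sx":0.124, "sy":0.914}, {"jaw":0.05, "sx":0.124, "sy":0.914}, {"jaw":0.05, "sx":0.124, "sy":0.914}, {"jaw":0.05, "sx":0.124, "sy":0.914}, {"jaw":0.05, "sx":0.124, "sy":0.914}, {"jaw":0.05, "sz":0.6}, {"jaw":0.05}, {"jaw":0.05}, {"jaw":0.05}]'; python3 - <<'E'
from h import *
a=snap('side','f5.png');b=snap('top','f5t.png')
A=cv2.resize(a['frame'][190:310,280:420],None,fx=2.8,fy=2.8,interpolation=cv2.INTER_CUBIC);B=cv2.resize(b['frame'][140:260,350:490],None,fx=2.8,fy=2.8,interpolation=cv2.INTER_CUBIC)
cv2.imwrite('pics/c9.png',np.hstack([A,B])[:,:,::-1])
E
```

```text
time_s: 31.5
tcp_pos: [0.4725, -0.3266, 0.167]
tcp_rot: [-3.141, 0.0, 0.002]
ft_force: [1.3, 1.1, -1.7]
width: 0.0612
gripper_force: 25.0
```

View pics/c9.png

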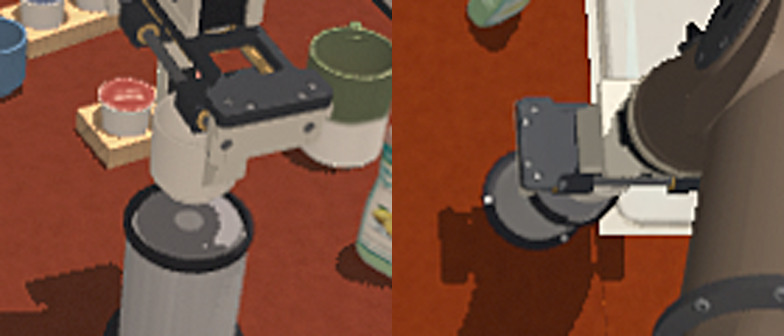

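The white cup is upright over the lift: its foot is at about (193,195) in the crop, above the platform spot (188,220). Lowering and releasing.

Converted, 0.015 m is 0.3, -0.001 m is -0.02.

```bash
python3 -m creep '[{"jaw":0.05, "sx":-0.02, "sy":0.024, "sz":0.3}, {"jaw":0.05, "sz":0.16}, {"jaw":0.05, "sz":0.08}, {"jaw":0.05}, {"jaw":0.05}]';python3 -m creep '[{"jaw":0.09}, {"jaw":0.09}, {"jaw":0.09}, {"jaw":0.09}, {"jaw":0.09}, {"jaw":0.09}, {"jaw":0.09}, {"jaw":0.09}, {"jaw":0.09}, {"jaw":0.09}, {"jaw":0.09, "sz":-0.6}, {"jaw":0.09, "sz":-0.8}, {"jaw":0.09}]'
```

```text
time_s: 32.1
tcp_pos: [0.4715, -0.329, 0.1401]
tcp_rot: [3.141, -0.0, -0.0]
ft_force: [-0.2, -0.2, -1.4]
width: 0.0609
gripper_force: 25.0
time_s: 33.4
tcp_pos: [0.4738, -0.3306, 0.2148]
tcp_rot: [3.137, -0.007, -0.0]
ft_force: [1.9, -0.3, 0.2]
width: 0.0903
gripper_force: 0.0
```

Converted, -0.0449 m is -0.898, -0.0043 m is -0.086.

```bash
python3 -m creep '[{"jaw":0.09, "sx":-0.086, "sy":-0.898}, {"jaw":0.09, "sx":-0.086, "sy":-0.898}, {"jaw":0.09, "sx":-0.086, "sy":-0.898}, {"jaw":0.09, "sx":-0.086, "sy":-0.898}, {"jaw":0.09, "sx":-0.086, "sy":-0.898}, {"jaw":0.09, "sx":-0.086, "sy":-0.898}, {"jaw":0.09, "sx":-0.086, "sy":-0.898}, {"jaw":0.09, "sx":-0.086, "sy":-0.898}, {"jaw":0.09, "sz":0.8}, {"jaw":0.09, "sz":0.8}, {"jaw":0.09, "sz":0.6}, {"jaw":0.09}, {"jaw":0.09}]';python3 - <<'E'
from h import *
a=snap('side','f6.png');b=snap('top','f6t.png')
A=cv2.resize(a['frame'][225:325,290:390],None,fx=4,fy=4,interpolation=cv2.INTER_CUBIC);B=cv2.resize(b['frame'][150:250,365:465],None,fx=4,fy=4,interpolation=cv2.INTER_CUBIC)
cv2.imwrite('pics/c10.png',np.hstack([A,B])[:,:,::-1])
E
```

```text
time_s: 34.7
tcp_pos: [0.4369, 0.0302, 0.1]
tcp_rot: [-3.142, 0.001, -0.0]
ft_force: [-0.1, -0.8, 0.5]
width: 0.0898
gripper_force: 0.0
```

View pics/c10.png

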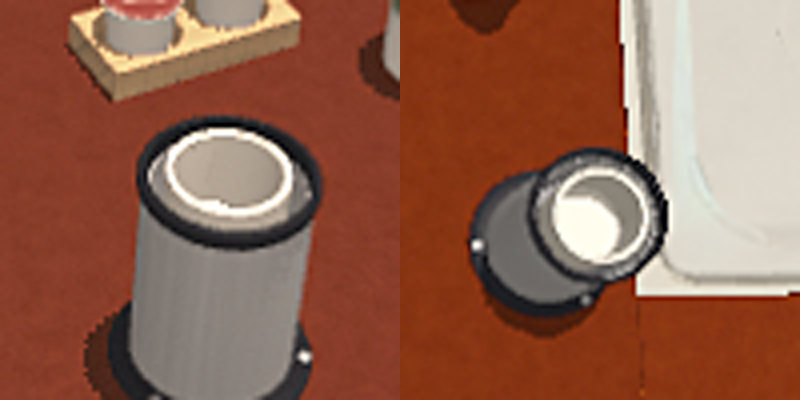

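The white cup sits in the lift, with its rim centre at side (347.1,267.6) / top (414.6,203.4).

Converted, 0.03 m is 0.6, 0.02 m is 0.4.

```bash
python3 - <<'E'
from m import *
print(tri(S,(347.1,267.6),T,(414.6,203.4)))
E
python3 -m creep '[{"jaw":0.09, "sx":0.012, "sz":0.6}, {"jaw":0.09, "sz":0.6}, {"jaw":0.09, "sz":0.4}, {"jaw":0.09, "sz":0.26}, {"jaw":0.09}, {"jaw":0.05}, {"jaw":0.05}, {"jaw":0.05}, {"jaw":0.05}, {"jaw":0.05}, {"jaw":0.05}, {"jaw":0.05}]' 25;  python3 -m creep '[{"jaw":0.05, "sz":-0.2}, {"jaw":0.05, "sz":-0.6}, {"jaw":0.05, "sz":-0.8}, {"jaw":0.05, "sz":-0.8}, {"jaw":0.05, "sz":-0.8}, {"jaw":0.05, "sz":-0.8}, {"jaw":0.05}, {"jaw":0.05}]'
```

```text
(array([ 0.47180706, -0.32793418,  0.12894119]), np.float64(0.0025964275680273393))
time_s: 36.1
tcp_pos: [0.438, 0.0304, 0.0072]
tcp_rot: [-3.141, -0.001, -0.0]
ft_force: [-0.2, 0.0, 7.4]
width: 0.0613
gripper_force: 25.0
time_s: 36.9
tcp_pos: [0.4376, 0.0301, 0.2075]
tcp_rot: [3.142, -0.002, -0.0]
ft_force: [-0.8, -0.2, -2.7]
width: 0.0612
gripper_force: 25.0
```

Converted, 0.0448 m is 0.896, 0.0043 m is 0.086.

```bash
python3 -m creep '[{"jaw":0.05, "sx":0.086, "sy":0.896}, {"jaw":0.05, "sx":0.086, "sy":0.896}, {"jaw":0.05, "sx":0.086, "sy":0.896}, {"jaw":0.05, "sx":0.086, "sy":0.896}, {"jaw":0.05, "sx":0.086, "sy":0.896}, {"jaw":0.05, "sx":0.086, "sy":0.896}, {"jaw":0.05, "sx":0.086, "sy":0.896}, {"jaw":0.05, "sx":0.086, "sy":0.896}, {"jaw":0.05, "sz":0.6}, {"jaw":0.05, "sz":0.4}, {"jaw":0.05}, {"jaw":0.05}, {"jaw":0.05}]'
```

```text
time_s: 38.2
tcp_pos: [0.4722, -0.3281, 0.1573]
tcp_rot: [3.141, -0.001, 0.0]
ft_force: [0.0, -0.3, -0.8]
width: 0.0611
gripper_force: 25.0
```

Converted, 0.01 m is 0.2, 0.007 m is 0.14.

```bash
python3 -m creep '[{"jaw":0.05, "sz":0.2}, {"jaw":0.05, "sz":0.14}, {"jaw":0.05}, {"jaw":0.05}]'; for i in 1 ; do python3 -m creep '[{"jaw":0.05, "sz":0.06}, {"jaw":0.05}, {"jaw":0.05}]' | grep -E 'tcp_pos|ft'; done;  python3 -m creep '[{"jaw":0.05, "sz":0.06}, {"jaw":0.05}, {"jaw":0.05}]' | grep -E 'tcp_pos|ft'
```

```text
time_s: 38.6
tcp_pos: [0.4717, -0.3282, 0.1395]
tcp_rot: [-3.141, 0.0, -0.0]
ft_force: [0.3, 0.0, -1.0]
width: 0.0611
gripper_force: 25.0
tcp_pos: [0.4718, -0.3283, 0.1367]
ft_force: [-0.3, -0.0, -1.6]
tcp_pos: [0.4717, -0.3283, 0.1335]
ft_force: [-0.6, -0.7, -1.5]
```

Converted, 0.003 m is 0.06.

```bash
python3 -m creep '[{"jaw":0.05, "sz":0.06}, {"jaw":0.05}, {"jaw":0.05}]' | grep -E 'tcp_pos|ft';  python3 -m creep '[{"jaw":0.05, "sz":0.06}, {"jaw":0.05}, {"jaw":0.05}]' | grep -E 'tcp_pos|ft'
```

```text
tcp_pos: [0.4717, -0.3282, 0.1305]
ft_force: [-0.1, 0.1, -1.6]
tcp_pos: [0.4717, -0.3282, 0.1275]
ft_force: [1.0, 1.1, -1.6]
```

Converted, -0.045 m is -0.9, -0.03 m is -0.6.

```bash
python3 -m creep '[{"jaw":0.07}, {"jaw":0.09}, {"jaw":0.09}, {"jaw":0.09}, {"jaw":0.09}, {"jaw":0.09}, {"jaw":0.09}, {"jaw":0.09}, {"jaw":0.09}, {"jaw":0.09}, {"jaw":0.09, "sz":-0.6}, {"jaw":0.09, "sz":-0.8}, {"jaw":0.09, "sz":-0.8}, {"jaw":0.09, "sx":-0.2, "sy":-0.9}, {"jaw":0.09, "sx":-0.2, "sy":-0.9}, {"jaw":0.09, "sx":-0.2, "sy":-0.9}, {"jaw":0.09, "sx":-0.2, "sy":-0.9}, {"jaw":0.09, "sx":-0.2, "sy":-0.9, "sz":-0.2}, {"jaw":0.09}, {"jaw":0.09}]';python3 - <<'E'
from h import *
a=snap('side','f7.png');b=snap('top','f7t.png')
r=lambda i,f:cv2.resize(i,None,fx=f,fy=f,interpolation=cv2.INTER_CUBIC)
A=r(a['frame'][110:310,220:420],3)[:, :600];B=r(b['frame'][150:250,365:465],2);C=r(b['frame'][150:250,165:265],2);D=r(b['frame'][150:250,265:365],2)
cv2.imwrite('pics/c11.png',np.hstack([A,np.vstack([B,C,D])])[:,:,::-1])
E
```

```text
time_s: 41.8
tcp_pos: [0.422, -0.1025, 0.2482]
tcp_rot: [3.141, -0.001, 0.002]
ft_force: [-0.6, -0.3, -0.3]
width: 0.0898
gripper_force: 0.0
```

View pics/c11.png

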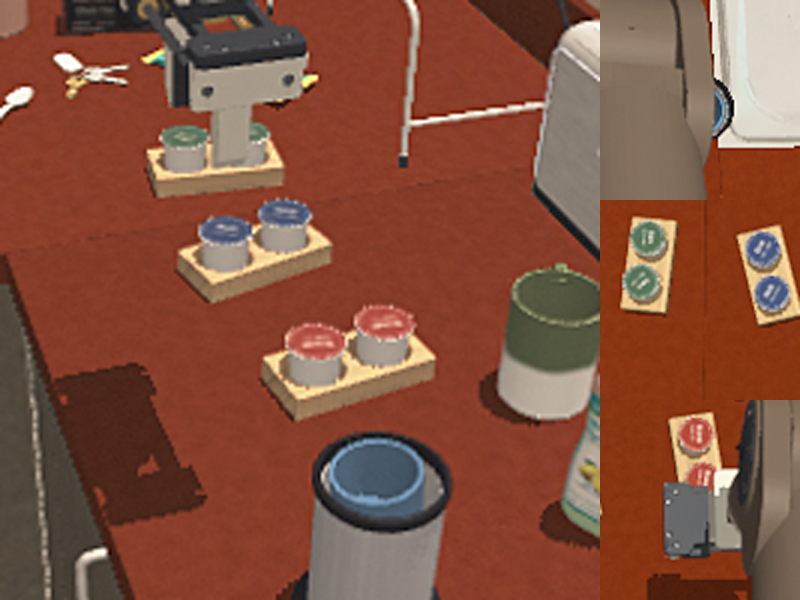

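All six pods are seated and level in their matching trays. The blue cup rim is in the lift mouth at crop (378,471), slightly above the collar. One numeric check that it's upright before I hand in.

```bash
python3 - <<'E'
from m import *
s=dict(S);s['frame']=cv2.imread('pics/f7.png')[:,:,::-1].copy()
k=blob(s,'blue',346,268,24); e=cv2.fitEllipse(cv2.convexHull(k.astype(np.int32)))
print('blue rim',e)
for z in(.125,.13,.137,.145):
    t=np.linspace(0,6.28,60);q=np.array([proj(s,[.472+.031*np.cos(a),-.328+.031*np.sin(a),z]) for a in t]).astype(np.float32)
    print(z,cv2.fitEllipse(q))
E
```

```text
blue rim ((345.869140625, 268.85693359375), (26.985870361328125, 33.82939910888672), 103.51529693603516)
0.125 ((346.3987731933594, 269.52032470703125), (21.293899536132812, 31.96440887451172), 97.22569274902344)
0.13 ((346.6127624511719, 267.6121826171875), (21.2636661529541, 32.06703186035156), 97.1824722290039)
0.137 ((346.9141540527344, 264.9196472167969), (21.219377517700195, 32.211605072021484), 97.12229919433594)
0.145 ((347.2611999511719, 261.8119201660156), (21.165945053100586, 32.37805938720703), 97.05387115478516)
```

```bash
python3 - <<'E'
from h import *
f=cv2.imread('pics/f7.png').astype(int)
for u in(343,346,349): print(u,[(v,f[v,u].tolist()) for v in list(range(252,259))+list(range(271,286))])
print('row',[(u,f[266,u].tolist()) for u in list(range(326,336))+list(range(358,368))])
E
```

```text
343 [(252, [41, 63, 141]), (253, [45, 60, 125]), (254, [46, 43, 35]), (255, [17, 18, 21]), (256, [141, 116, 91]), (257, [189, 156, 122]), (258, [98, 83, 67]), (271, [106, 89, 71]), (272, [104, 90, 70]), (273, [104, 88, 70]), (274, [92, 78, 63]), (275, [156, 130, 103]), (276, [194, 162, 128]), (277, [190, 159, 124]), (278, [146, 122, 98]), (279, [103, 86, 69]), (280, [112, 94, 75]), (281, [105, 89, 71]), (282, [78, 71, 69]), (283, [55, 55, 60]), (284, [37, 36, 38]), (285, [30, 30, 32])]
346 [(252, [42, 64, 147]), (253, [46, 60, 126]), (254, [45, 42, 34]), (255, [38, 35, 32]), (256, [136, 114, 91]), (257, [170, 141, 110]), (258, [97, 84, 66]), (271, [103, 88, 70]), (272, [104, 88, 70]), (273, [106, 89, 72]), (274, [99, 85, 68]), (275, [86, 73, 60]), (276, [161, 135, 106]), (277, [185, 155, 122]), (278, [134, 112, 90]), (279, [103, 86, 70]), (280, [109, 93, 75]), (281, [115, 97, 76]), (282, [90, 80, 70]), (283, [63, 62, 64]), (284, [48, 46, 50]), (285, [34, 33, 34])]
349 [(252, [43, 63, 143]), (253, [46, 61, 127]), (254, [43, 44, 56]), (255, [21, 21, 21]), (256, [107, 90, 72]), (257, [150, 128, 101]), (258, [118, 99, 79]), (271, [101, 86, 69]), (272, [102, 87, 68]), (273, [102, 86, 69]), (274, [99, 84, 68]), (275, [88, 74, 59]), (276, [156, 131, 103]), (277, [177, 148, 116]), (278, [131, 110, 88]), (279, [107, 91, 73]), (280, [111, 93, 74]), (281, [113, 95, 73]), (282, [84, 74, 64]), (283, [60, 59, 62]), (284, [51, 48, 52]), (285, [36, 33, 35])]
row [(326, [41, 37, 39]), (327, [51, 50, 54]), (328, [191, 204, 221]), (329, [138, 134, 131]), (330, [213, 174, 132]), (331, [138, 115, 90]), (332, [115, 97, 77]), (333, [119, 100, 81]), (334, [119, 102, 82]), (335, [118, 100, 80]), (358, [84, 71, 58]), (359, [127, 107, 83]), (360, [188, 159, 125]), (361, [134, 130, 125]), (362, [113, 121, 132]), (363, [112, 119, 126]), (364, [92, 96, 104]), (365, [21, 19, 19]), (366, [30, 26, 27]), (367, [38, 35, 34])]
```

The rim spans 22 px, against 21 expected for a level rim, so the cup is upright. Handing in.

```bash
python3 -c "
from plant import ctrl
print(ctrl.job_done())"
```

```text
the job is handed in; nothing more can be done
None
```

I handed the job in at about 42 s (limit 138 s): the last pictures show all three pods seated in their matching trays and the blue cup upright on the white one in the lift; I never moved the soap bottle, and `job_done()` gave no verdict.

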